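Start the steriliser under its push-latch cover

TASK

Press the free edge of the control box's push-latch cover down and let go so that it pops wide open, press the large round start key underneath all the way in, then push the cover shut and press it until it latches again. Do it all by pushing with the fingertips, leave the two small square keys unpressed, and leave the jar, bottle and tub standing where they are, neither lifted nor pushed about.

Things in the scene. Friction and masses are not known exactly. Their poses are not given: they have to be found in the camera images.
- machine: Grey control box, fixed, 200 (x) x 150 (y) x 45 mm; origin: centre of its underside on the bench, y towards the cover's hinge, yaw within 30 degrees. On it a key well, rim top 70.5 mm above the bench, outside x +-67, y -58 to +55 mm, open inside over x +-60, y -25 to +48 mm, floor 45 mm up. Three keys stand in it 38 mm apart in a row along x at y = 6 mm, in any order.
- cover (a joint): Angle of the cover, rad: 0 shut and latched, 1.75 popped fully open (leans just past upright), -0.088 pressed in to the stop. Push-push latch: each press past about -0.07 (8 mm at the free edge; stop at 10) changes the state when let go: from shut it springs open in about 2 s, swung down from open it stays latched at 0. The edge takes 2 to 2.5 N; a 6 N press reaches the stop.
- cover_edge (a point): Where to press: on the cover's outer face, middle of the free edge, 106 mm from the hinge, on a black rubber strip 60 x 6 mm; moves with the cover. The cover is a flat aluminium plate 130 (x) x 120 x 5 mm over the well, shut from y = +63 to -57 mm in the machine's frame, its top 86 mm above the bench. It springs up against anything above it: move clear.
- cover_hinge (a point): Middle of the cover's hinge line, fixed at (0, 60, 81) mm in the machine's frame; the line runs along the machine's x, level with the underside of the shut cover. The free edge sweeps a 117 mm arc about it, from the machine's -y side, over the top, to just beyond the hinge.
- round_key_top (a point): Centre of the top face of the large round start key, 26 mm in diameter, 63 mm above the bench when up; it lies in the well under the cover and can be reached from above once the cover is open.
- round_key (a joint): Travel of the round key, m: 0 = up, 0.006 = fully in; it springs back. It takes 1.2 N to start and 3.6 N when fully in.
- square_key_a (a joint): Travel of one small square key (14 x 14 mm, top 63 mm above the bench), m: 0 = up, 0.006 = in; same spring. Not to be pressed.
- square_key_b (a joint): Travel of the other small square key, as square_key_a. Not to be pressed.
- jar: Loose glass jar with black lid, 68 mm diameter, 85 mm high, origin at the centre of its underside. To be left alone.
- amber_bottle: Loose amber glass bottle, 50 mm diameter, 100 mm high, origin at the centre of its underside. To be left alone.
- tub: Loose white plastic tub with lid, 72 mm diameter, 44 mm high, origin at the centre of its underside. To be left alone.

How it is judged:
By the outcome, as a careful person would: the job done as asked, in the order asked, and still so for the second after the job is handed in, with the robot touching nothing.
It also fails if it takes over 51 s, if anything falls off the work surface, if the arm or the gripper's body presses on something with over 40 N, if the wrist force passes 120 N, or if a joint passes its speed limit or range.

ROBOT

A 6-joint arm with a two-finger parallel gripper is mounted at the origin on the work surface. World frame = base frame: x ahead of the robot, y to its left, z up, the work surface at z = 0. Lengths are in m, angles in rad, forces in N, time in s.
With the tool pointing down it reaches from about 0.275 to 0.825 m from the base axis. Payload 4.9 kg.
Tool frame: the origin (TCP) lies midway between the tips of the shut fingers; the grasp point (between the pads) lies 19 mm behind it (grip_point_offset is the distance from the TCP to the grasp point, in m); z points along the fingers, y is the line along which they close (so a half turn about z gives the same grasp; the last joint's range is limited). The gripper opens to 85 mm and grips with 20 to 120 N. Pads are 22 mm wide; open, the fingers measure 114 mm over their backs; the gripper's body (76 mm by 85 mm) begins 54 mm behind the grasp point. The pads swing forward as they close: fully open they stand 13 mm farther back than shut.
Start: joints at [1.125, 0.326, -0.193, 1.052, 0, 1.437], TCP at [0.169, 0.524, 0.231] pointing down, gripper open.
Joint ranges: [-2.65, 2.65], [-0.97, 1.79], [-1.3, 1.35], [-1.93, 2.1], [-1.47, 1.37], [-3.14, 3.14]. Speed limits (rad/s): [2.57, 2.57, 3.14, 3.14, 3.14, 3.14].

INTERFACE

Orientations are given as a rotation vector (axis times angle).
In Python, from cell import * gives the robot as it stands. Calls block until the motion is done:
- movep(position, orientation): joint-space move of the TCP to a pose.
- move_l(position, velocity=0.15, rot=None, until_force=None): straight line of the TCP; rot=None keeps the orientation; velocity is the mean speed in m/s. With until_force (N) it stops when the force on the tool has changed by that much, and returns True; else False.
- set_joints(angles): joint-space move.
- let_go() and grab(newtons=None): open the fingers fully, or close them until they stop; newtons is the grip in N (None keeps the last).
- sleep(seconds).
- ik(position, orientation): joint angles nearest the present ones, or None.
- get_state(): the state.
- grab_frame(name): name is "side" or "top" or "wrist"; returns a dict with "img" (384x512x3 uint8, red, green, blue), "fx", "fy", "cx", "cy" (pixels), "cam_to_world" (4x4, takes a point from camera to world coordinates); the wrist camera has in their place "T_tool_cam" (4x4, takes a point from camera to tool coordinates, whose origin is the TCP and whose axes are the flange's). Camera axes: x right, y down, z forward; pixel columns grow to the right and rows downward; lengths in m; the calibration is good to about 2 mm. The wrist camera is an equidistant fisheye: a pixel r from the principal point sees the ray r / f radians off the axis. A picture is of the moment at which its call begins: read the wrist's pose just before it. There is no depth.
A pose or a line that the arm cannot do raises MotionError and nothing moves.
- sign_off(): hands the job in; it is judged then, once.
Trained networks look in the newest picture that a camera, given by its name, has taken for a name from the list of things; names that differ only in an ending like _2 or _b are one class to them, and where a whole thing is asked for, a point or a joint stands for the part that bears it (a point fixed in the world has none). Each returns a list of dicts, best first, with "score" (0 to 1); they miss things now and then, are a little off and sometimes report something else, mostly with a low value. They report only what shows in the picture. A call takes as long as a camera call.
- spot_in(camera, name): "centre" ([column, row] in pixels, amid what is visible of it).
- silhouettes(camera, name): "mask" (384x512 bool, what is visible of it) and "centre" ([column, row] in pixels, amid what is visible of it).
- tip_of(camera, name): "centre" ([column, row] in pixels: a listed point, or the origin of a listed thing).
The state is a dict: "clock": time; "q": joint angles; "joint_velocities": joint speeds; "tau": joint torques, N m; "position": TCP position; "eef_rot": TCP orientation; "contact_force": force on the tool from outside, world axes, zero at the start; "wrist_torque": the same for the moment, N m; "finger_gap": opening from 0.0 (shut) to 1.0 (fully open); "grasp_force": force on a finger pad.
Only numpy, scipy, OpenCV 4.12 (cv2) and the standard library are available. Lean on these libraries where they do the work, as an engineer would, in place of code of your own. Each camera call takes 0.05 s, during which the arm holds its last target. There are 200 camera calls.

## Working session

There is one attempt and no reset: what is moved stays moved. The work goes in short steps, each a Python script; the robot and the scene stay as the last script left them, time stands still between calls to the robot, and variables do not carry over. Pictures are saved under pics/ and viewed, at most 10 in all, crops included, and the job is handed in when it is done.

```bash
mkdir -p pics; python3 - <<'E'
from cell import *
import cv2,numpy as np
ims=[]
for c in("side","top"):
    f=grab_frame(c); ims.append(f["img"])
    print(c,f["fx"],f["cx"],f["cy"],np.round(f["cam_to_world"],3).tolist())
    for n in("machine","cover","jar","amber_bottle","tub"):
        print(n,[(np.round(d["centre"]),round(d["score"],2)) for d in spot_in(c,n)][:2])
    for n in("machine","cover_edge","cover_hinge","jar","amber_bottle","tub"):
        print('tip',n,[(np.round(d["centre"],1),round(d["score"],2)) for d in tip_of(c,n)][:2])
s=get_state();print(s["position"],s["eef_rot"],s["clock"])
cv2.imwrite("pics/a.png",cv2.cvtColor(ims[0],cv2.COLOR_RGB2BGR))
cv2.imwrite("pics/b.png",cv2.cvtColor(ims[1],cv2.COLOR_RGB2BGR))
E
```

```text
side 439.39756596529514 249.2411414655895 191.66009622353843 [[0.744, -0.427, 0.515, 0.114], [-0.668, -0.495, 0.555, -0.452], [0.018, -0.757, -0.653, 0.622], [0.0, 0.0, 0.0, 1.0]]
machine [(array([266., 245.]), 0.83)]
cover []
jar [(array([300., 186.]), 0.69)]
amber_bottle []
tub [(array([345., 281.]), 0.86)]
tip machine [(array([268.8, 253.8]), 0.79)]
tip cover_edge [(array([289.6, 230.3]), 0.8)]
tip cover_hinge [(array([239. , 210.7]), 0.58), (array([276.9, 346.4]), 0.22)]
tip jar [(array([294. , 203.9]), 0.65)]
tip amber_bottle [(array([277. , 350.3]), 0.89)]
tip tub [(array([342.9, 295.5]), 0.61)]
top 455.69313640423525 246.847166948922 189.35935977874954 [[-0.004, -0.995, 0.104, 0.486], [-1.0, 0.004, 0.004, -0.003], [-0.004, -0.104, -0.995, 0.745], [0.0, 0.0, 0.0, 1.0]]
machine [(array([294., 221.]), 0.84)]
cover [(array([290., 221.]), 0.59)]
jar [(array([252., 134.]), 0.81)]
amber_bottle [(array([395., 306.]), 0.91), (array([293., 224.]), 0.49)]
tub [(array([391., 203.]), 0.71)]
tip machine [(array([291.9, 223.5]), 0.81)]
tip cover_edge [(array([327.6, 213.3]), 0.95)]
tip cover_hinge [(array([254.4, 231.1]), 0.82), (array([326.3, 213.4]), 0.57)]
tip jar [(array([254.9, 136.4]), 0.88), (array([254.6, 230.9]), 0.23)]
tip amber_bottle [(array([387.4, 303.1]), 0.81)]
tip tub [(array([384.9, 204.8]), 0.9)]
[0.16870075 0.52350122 0.23126776] [-4.87737403e-01 -3.10347967e+00  6.52177984e-05] 1.2
```

View pics/a.png

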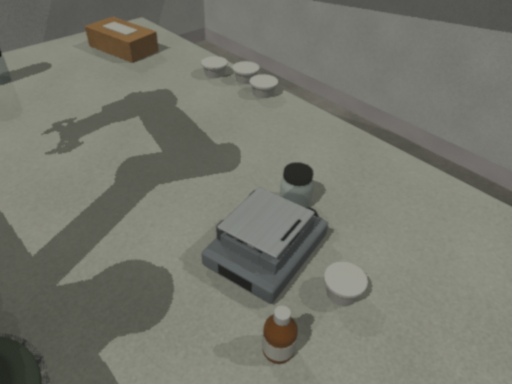

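View pics/b.png

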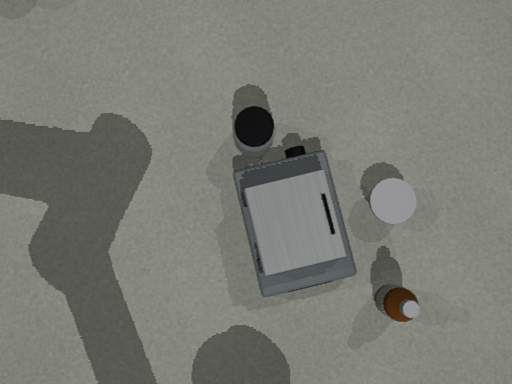

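The side view shows the shut cover with its strip at (290,230). In the top view the strip is at (328,213), with the hinge side on the left at (254,231). The jar, tub and bottle stand clear around the box. Next I triangulate.

```bash
cat > h.py <<'E'
from cell import *
import cv2,numpy as np
from scipy.spatial.transform import Rotation as Rn
def ray(f,p):
    T=np.array(f["cam_to_world"]); d=T[:3,:3]@[(p[0]-f["cx"])/f["fx"],(p[1]-f["cy"])/f["fy"],1]
    return T[:3,3],d/np.linalg.norm(d)
def onplane(f,p,z):
    o,d=ray(f,p); return o+d*(z-o[2])/d[2]
def tri(rs):
    A=sum(np.eye(3)-np.outer(d,d) for o,d in rs); b=sum((np.eye(3)-np.outer(d,d))@o for o,d in rs)
    return np.linalg.solve(A,b)
def save(n,img): cv2.imwrite(n,cv2.cvtColor(img,cv2.COLOR_RGB2BGR))
E
python3 - <<'E'
from h import *
fs={c:grab_frame(c) for c in("side","top")}
for n,z in(("cover_edge",.086),("cover_hinge",.081),("machine",0),("jar",0),("amber_bottle",0),("tub",0)):
    r=[]
    for c in fs:
        t=tip_of(c,n)
        if t: r.append(ray(fs[c],t[0]["centre"])); print(n,c,np.round(onplane(fs[c],t[0]["centre"],z),4))
    if len(r)==2: print("  tri",np.round(tri(r),4))
# top-view box outline of the strip & box
m=silhouettes("top","cover")
if m:
    m=m[0]["mask"].astype(np.uint8); c=max(cv2.findContours(m,0,1)[0],key=cv2.contourArea)
    b=cv2.boxPoints(cv2.minAreaRect(c)); print(m.sum()); print("cover",np.round([onplane(fs["top"],p,.086)[:2] for p in b],4))
g=cv2.cvtColor(fs["top"]["img"],cv2.COLOR_RGB2GRAY); roi=np.zeros_like(g); roi[190:240,316:340]=1
k=((g<45)&(roi>0)).astype(np.uint8); print(k.sum(),cv2.minAreaRect(cv2.findNonZero(k)))
w=[onplane(fs["top"],p,.086)[:2] for p in cv2.boxPoints(cv2.minAreaRect(cv2.findNonZero(k)))]; print(np.round(w,4),np.round(np.mean(w,0),4))
E
```

```text
cover_edge side [ 0.5212 -0.1169  0.086 ]
cover_edge top [ 0.5203 -0.1181  0.086 ]
  tri [ 0.5202 -0.1178  0.0874]
cover_hinge side [ 0.4961 -0.0133  0.081 ]
cover_hinge top [ 0.494  -0.0161  0.081 ]
  tri [ 0.4939 -0.0159  0.0842]
machine side [ 0.5101 -0.0773  0.    ]
machine top [ 0.5096 -0.0745  0.    ]
  tri [ 0.5105 -0.0754 -0.002 ]
jar side [ 0.6422 -0.019   0.    ]
jar top [ 0.6493 -0.0156  0.    ]
  tri [ 0.6498 -0.0147 -0.0073]
amber_bottle side [ 0.3867 -0.2299  0.    ]
amber_bottle top [ 0.3859 -0.2249  0.    ]
  tri [ 0.3868 -0.2273 -0.0038]
tub side [ 0.5866 -0.0607  0.    ]
tub top [ 0.5425 -0.2241  0.    ]
  tri [ 0.5077 -0.1627  0.1417]
7536
cover [[ 0.5573  0.006 ]
 [ 0.5857 -0.1141]
 [ 0.4573 -0.1417]
 [ 0.43   -0.024 ]]
124 ((327.6628723144531, 213.45751953125), (40.51371765136719, 3.1552741527557373), 75.3791275024414)
[[ 0.547  -0.1087]
 [ 0.5482 -0.1132]
 [ 0.4914 -0.1266]
 [ 0.4903 -0.1222]] [ 0.5192 -0.1177]
```

```bash
cat >> h.py <<'E'
YAW=0.23; ORG=np.array([0.5095,-0.0729,0]); Rm=Rn.from_euler('z',YAW)
def W(x,y,z): return ORG+Rm.apply([x,y,z])
def O(tilt=0,s=-1):
    z=np.array([0,-np.sin(tilt),-np.cos(tilt)]); y=np.array([s,0,0])
    return (Rm*Rn.from_matrix(np.c_[np.cross(y,z),y,z])).as_rotvec()
def arc(th,r=.100,off=.0):   # point on cover's outer face
    n=.005+off; c,s=np.cos(th),np.sin(th)
    return W(0,.060-r*c+n*s,.081+r*s+n*c)
E
python3 - <<'E'
from h import *
for s in(-1,1):
  print(s)
  for l,p,t in[("edge",W(0,-.046,.12),0),("away",W(0,-.17,.14),0),("key-",W(-.038,.006,.1),0),("key+",W(.038,.006,.1),0),("behind hi",W(0,.14,.25),.5),("a100",arc(1.75,.09,.02),.5),("a100t.8",arc(1.75,.09,.02),.8),("a60",arc(1.,.1),.4)]:
    q=ik(p,O(t,s)); print(l,None if q is None else np.round(q,2))
E
```

```text
-1
edge [-0.36  0.4  -0.4   0.78  0.   -2.16]
away [-0.53  0.49 -0.19  0.89  0.   -2.33]
key- [-0.31  0.33 -0.56  0.68  0.   -2.12]
key+ [-0.24  0.45 -0.38  0.75  0.   -2.04]
behind hi [ 0.28  0.24 -0.37  1.   -0.5  -1.51]
a100 [ 0.2   0.3  -0.52  0.73 -0.5  -1.61]
a100t.8 [ 0.35  0.42 -0.5   0.76 -0.79 -1.4 ]
a60 [-0.04  0.26 -0.53  0.67 -0.38 -1.87]
1
edge [-0.36  0.4  -0.4   0.78  0.    0.98]
away [-0.53  0.49 -0.19  0.89  0.    0.81]
key- [-0.31  0.33 -0.56  0.68  0.    1.03]
key+ [-0.24  0.45 -0.38  0.75  0.    1.1 ]
behind hi [ 0.28  0.24 -0.37  1.   -0.5   1.63]
a100 [ 0.2   0.3  -0.52  0.73 -0.5   1.54]
a100t.8 [ 0.35  0.42 -0.5   0.76 -0.79  1.74]
a60 [-0.04  0.26 -0.53  0.67 -0.38  1.27]
```

```bash
sed -i 's/s=-1)/s=1)/' h.py; python3 - <<'E'
from h import *
grab(20)
movep(W(0,-.047,.18),O())
move_l(W(0,-.047,.100),.12)
f0=get_state()["contact_force"]
print(move_l(W(0,-.047,.070),.015,until_force=7))
s=get_state();print(s["clock"],s["position"],s["contact_force"]-f0)
sleep(.2)
move_l(W(0,-.15,.125),.3)
move_l(W(0,-.19,.20),.2)
sleep(1.2)
print(get_state()["clock"])
fs={c:grab_frame(c) for c in("side","top")}
for c in fs:
  for n in("round_key_top","square_key_a"):
    for d in tip_of(c,n) or spot_in(c,n): print(c,n,d["centre"],round(d["score"],2),np.round(onplane(fs[c],d["centre"],.063),4), np.round(Rm.inv().apply(onplane(fs[c],d["centre"],.063)-ORG),4))
im=np.vstack([cv2.resize(fs[c]["img"][120:300,180:400],None,fx=1.6,fy=1.6) for c in fs]); save("pics/c.png",im)
E
```

```text
True
7.5417 [ 0.52027151 -0.11876372  0.07706204] [-1.96823957  0.07803141  5.40078592]
10.05
side round_key_top [276.5, 219.1] 0.62 [ 0.5408 -0.0656  0.063 ] [ 0.0321 -0.0001  0.063 ]Traceback (most recent call last):
  File "<stdin>", line 16, in <module>
ValueError: it knows: amber_bottle, cover_edge, cover_hinge, jar, machine, round_key_top, tub
```

```bash
python3 - <<'E'
from h import *
fs={c:grab_frame(c) for c in("side","top")}
for c in fs:
    for fn in(tip_of,):
     for d in fn(c,"round_key_top"): print(c,d["centre"],round(d["score"],2), np.round(Rm.inv().apply(onplane(fs[c],d["centre"],.063)-ORG),4))
    for n in("round_key","square_key_a"):
     for d in spot_in(c,n): print(c,n,d["centre"],round(d["score"],2), np.round(Rm.inv().apply(onplane(fs[c],d["centre"],.063)-ORG),4))
im=np.vstack([cv2.resize(fs[c]["img"][120:300,180:400],None,fx=1.6,fy=1.6,interpolation=2) for c in fs]); save("pics/c.png",im)
E
```

```text
side [273.1, 216.5] 0.56 [0.0342 0.0086 0.063 ]
side round_key [275.5, 215.8] 0.64 [0.0384 0.006  0.063 ]
side round_key [246.0, 231.4] 0.33 [-0.0257  0.0271  0.063 ]
side square_key_a [265.1, 226.3] 0.61 [0.0046 0.0067 0.063 ]
side square_key_a [253.6, 242.7] 0.38 [-0.04   0.001  0.063]
top [252.9, 134.3] 0.52 [0.1427 0.0307 0.063 ]
top [282.9, 197.8] 0.5 [0.0377 0.0095 0.063 ]
top round_key [286.2, 196.5] 0.78 [0.0385 0.0042 0.063 ]
top square_key_a [290.2, 219.9] 0.65 [0.003  0.0069 0.063 ]
```

View pics/c.png

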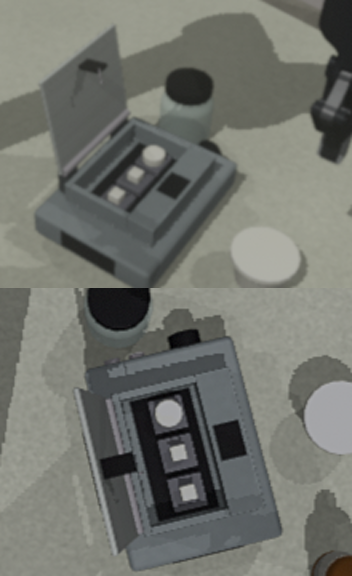

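The cover stands open. The round key is at the machine's +x end: (283,197) in the top view, machine frame (38, 6) mm. Now I press it.

```bash
python3 - <<'E'
from h import *
move_l(W(.038,.004,.14),.2)
move_l(W(.038,.004,.072),.12)
f0=get_state()["contact_force"]
print(move_l(W(.038,.004,.052),.015,until_force=8))
s=get_state();print(s["clock"],s["position"],s["contact_force"]-f0)
sleep(.3)
move_l(W(.038,.0,.12),.12)
move_l(W(.0,-.04,.28),.25)
print(get_state()["clock"])
fs=grab_frame("side"); save("pics/d.png",cv2.resize(fs["img"][100:300,160:400],None,fx=2,fy=2))
E
```

```text
True
13.4667 [ 0.54563107 -0.06031613  0.05701801] [-1.32679661  0.94601414  6.46484603]
15.275
```

View pics/d.png

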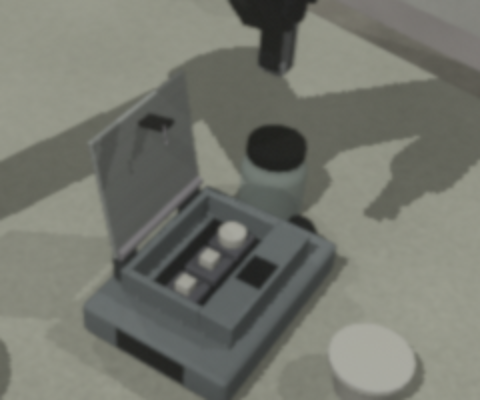

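The round key went down to z = 57 mm, which is full travel, with about 8 N. The cover is still open and the arm is clear, so next I close the cover from behind.

```bash
python3 - <<'E'
from h import *
move_l(W(0,.17,.29),.25,rot=O(.4))
move_l(arc(1.75,.095,.045),.2,rot=O(.7))
f0=get_state()["contact_force"]
for th in list(np.arange(1.75,.15,-.2))+[.15]:
    move_l(arc(th,.095+.008*(1-th/1.75),.003),.12,rot=O(min(.7,th)))
    s=get_state(); print(round(th,2),round(s["clock"],2),np.round(s["contact_force"]-f0,1))
move_l(arc(.05,.106,.003),.08,rot=O())
print(move_l(W(0,-.047,.070),.015,until_force=6))
s=get_state();print(s["clock"],s["position"],s["contact_force"]-f0)
sleep(.3)
move_l(W(0,-.06,.12),.1)
move_l(W(0,-.15,.22),.25)
sleep(1.)
print(get_state()["clock"])
fs={c:grab_frame(c) for c in("side","top")}
im=np.vstack([cv2.resize(fs[c]["img"][120:300,180:420],None,fx=1.6,fy=1.6,interpolation=2) for c in fs]); save("pics/e.png",im)
for c in fs:
  for d in tip_of(c,"cover_edge")[:1]: print(c,d,np.round(onplane(fs[c],d["centre"],.086),4))
E
```

```text
1.75 17.62 [-0.9 -0.4 -0.3]
1.55 17.93 [-0.7  0.  -0.7]
1.35 18.24 [-0.1  1.1  0.1]
1.15 18.56 [-0.5  0.9 -0.6]
0.95 18.88 [-1.2  1.9  0.9]
0.75 19.19 [-1.9  0.8 -1.1]
0.55 19.51 [-0.3  0.7  1.2]
0.35 19.86 [-0.1  0.7  2.3]
0.15 20.21 [-0.5 -0.1  1.4]
True
21.6083 [ 0.52017654 -0.11816391  0.07712842] [-0.6429894   0.47294847  5.02556136]
24.2083
side {'centre': [288.0, 230.1], 'score': 0.92} [ 0.5193 -0.1134  0.086 ]
top {'centre': [325.6, 213.2], 'score': 0.74} [ 0.5195 -0.1147  0.086 ]
```

View pics/e.png

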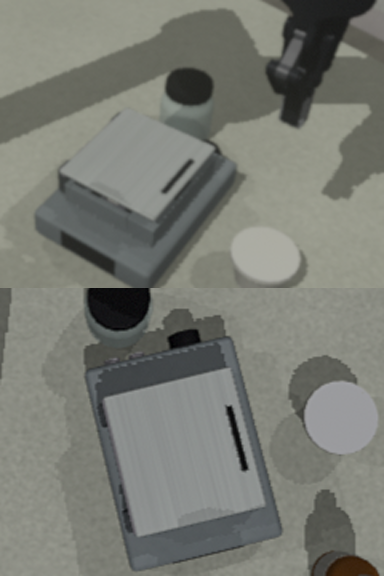

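Both views show the cover flat and shut 2 s after release, with the strip at about (326,213) in the top view. The tool is clear and the jar, tub and bottle have not moved.

```bash
python3 -c "
from cell import *
print(sign_off())"
```

```text
the job is handed in; nothing more can be done
None
```

I popped the cover open, pressed the round start key its full 6 mm, and pushed the cover shut until it latched. The jar, tub and bottle stayed where they were, and I handed the job in at about 24 s. There was no direct readout of the square keys, but the fingertips came down only on the round key, 38 mm from the nearest one.

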